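Shut off the red air valve under the sliding cover

TASK

In the grey air-valve box on the bench, push the yellow cover all the way back to its stop, away from the open front bay, so that the two valve handles are revealed; slide it in its track, do not lift it off. Then push the red handle fully shut, a quarter turn clockwise until it lies across its pipe. Leave the blue handle and the things standing around as they are.

Things in the scene. Friction and masses are not known exactly. Their poses are not given: they have to be found in the camera images.
- valve_box: Grey air-manifold box fixed to the bench. Origin: on the bench, between the side walls' middles, level with the valve pivots; x points to its closed back, y to its left, z up. Outside x -117 to 184, y -173 to 173 mm. Side walls 70 mm high carry the cover; guide strips on them (|y| 165 to 173) reach 81 mm. Right valve's pivot at y -80, left one's at y +60; red may be either.
- bay_floor (a point): Point on the floor of the open valve bay, at box x = -37, y = 0, 6 mm above the bench. The bay spans box x -105 to 30 and y -155 to 155 mm inside; its front wall is 68 mm high.
- back_stop (a point): Top centre of the front face of the wall that stops the cover, at box x = 172 mm, 80 mm high. Between bay and stop is a closed deck 68 mm high; behind the stop, pipes and a small gauge to x = 260, at most 82 mm high.
- cover: Loose yellow plate 145 (x) by 326 (y) by 6 mm, 0.25 to 0.5 kg, on the side walls between the guide strips (2 mm play each side), slides along the box's x; only friction (1 to 4 N) resists. Origin: centre of underside, 70 mm above the bench, axes as the box's. In the box frame its x is -37 to -18 mm at the start (over the bay) and +99 mm when it touches the back stop.
- cover_rib (a point): Top centre of the black rib on the cover, 24 mm above the cover's underside (94 mm above the bench). The rib is 12 mm thick (x), 100 mm long (y), stands 18 mm above the plate; it is 30 mm in front (-x) of the cover's centre. Push its front (-x) face towards the box's +x.
- red_valve: Fixed brass quarter-turn valve body of the red handle, in the bay under the cover. Origin: on the bench, on the handle's vertical pivot axis; axes as the box's. Its copper pipe runs along x, top at 33 mm; brass body radius 17 mm, up to 36 mm high.
- red_handle (a joint): Red handle with a white band. 0 = open, along its pipe, pointing to the box's -x from the pivot; grows clockwise from above; 1.571 rad = shut at its stop, pointing to the box's +y. At q it points along (-cos q, sin q) in the box's x, y. Starts at 0 to 0.35. Stiff (0.15 Nm, about 2.5 N at 60 mm), no spring, stays where left.
- red_tip (a point): Centre of the red handle's free end, 80 mm from the pivot axis, 48 mm above the bench. The handle is a bar 14 mm wide, 38 to 58 mm above the bench; the hub round the pivot has radius 12 mm and the same top.
- blue_tip (a point): The same point on the blue handle of the other valve, which is identical but for its colour and also starts at 0 to 0.35 rad; 140 mm between the pivots. To be left alone.
- tape_roll: Loose red roll of tape, 90 mm across, 50 mm high, standing left of the box. Bystander.
- tape_measure: Loose black tape measure, 70 x 60 x 40 mm, right of the box. Bystander.
- chisel: Loose wood chisel 230 mm long, lying on the bench to the right. Bystander.
- glue_bottle: Loose white bottle, 70 mm across, 190 mm high, far right. Bystander.
- paint_tin: Loose steel tin, 120 mm across, 130 mm high, far left. Bystander.
- mixing_cup: Loose clear plastic cup, 80 mm across, 90 mm high, right. Bystander.
- glove_box: Loose cardboard box 120 x 220 x 75 mm, left. Bystander.

How it is judged:
By the outcome, as a careful person would: the job done as asked, in the order asked, and still so for the second after the job is handed in, with the robot touching nothing.
It also fails if it takes over 48 s, if anything falls off the work surface, if the arm or the gripper's body presses on something with over 40 N, if the wrist force passes 120 N, or if a joint passes its speed limit or range.

ROBOT

A 7-joint arm with a two-finger parallel gripper is mounted at the origin on the work surface. World frame = base frame: x ahead of the robot, y to its left, z up, the work surface at z = 0. Lengths are in m, angles in degrees, forces in N, time in s.
With the tool pointing down it reaches from about 0.35 to 0.9 m from the base axis. Payload 8.1 kg.
Tool frame: the origin (TCP) lies midway between the tips of the shut fingers; the grasp point (between the pads) lies 19 mm behind it (pinch_z is the distance from the TCP to the grasp point, in m); z points along the fingers, y is the line along which they close (so a half turn about z gives the same grasp; the last joint's range is limited). The gripper opens to 92 mm and grips with 3 to 60 N. Pads are 19 mm wide; open, the fingers measure 130 mm over their backs; the gripper's body (75 mm by 190 mm) begins 47 mm behind the grasp point.
Start: joints at [65.111, 24.895, 1.432, 90.138, -0.665, 64.973, -4.303], TCP at [0.204, -0.591, 0.227] pointing down, gripper open.
Joint ranges: [-149.89, 149.89], [-25.12, 119.58], [-72.63, 75.52], [4.76, 147.25], [-75.54, 255.54], [6.69, 114.76], [-157.13, 157.13]. Speed limits (degrees/s): [127.2, 127.2, 172.46, 172.46, 180, 180, 180].

INTERFACE

Orientations are given as a 3x3 rotation matrix whose columns are the frame's x, y, z axes.
In Python, from cell import * gives the robot as it stands.
- The arm moves only by the tool arm_command, never from a script. Its argument "motion" is a list of rows, each an object of numbers: "hand": the closure in counts, from 0 (fully open) to 255 (shut); "dx", "dy", "dz": the shift along the tool's x, y, z as a fraction of full scale; "spin": the turn about the tool's z as a fraction of full scale. In form: [{"hand": .., "dx": .., "dy": .., "dz": .., "spin": ..}, ...]. A call has 1 to 12 rows; each row is the pose to reach, as a shift and turn from the pose commanded when the call began, along the tool's axes at that moment, turning the shorter way round; what a row does not reach only later rows make up. Full scale, the value 1, is 0.1 m for a shift and 180 degrees for a turn. A row lasts 1/8 s, in which the tool goes at most 62.5 mm and 10.7 degrees, less where a joint would pass 70% of its speed; a pose out of reach is approached as far as the arm can. A call with a number of a shift or a turn outside -1 to 1 is refused whole. A call with a gripper value outside its range is refused whole. The fingers move at their own pace and stop on an object; "squeeze" is the grip in N (left out, the last holds). Time passes only in rows, so rows that repeat a pose let the fingers close. It gives the time, the measured TCP pose, the force, the opening and the grip force at its end, in the units of the state.
- get_state(): the state, without advancing time (a new reading comes with each control period).
- get_image(name): name is "side" or "top"; returns a dict with "color" (400x640x3 uint8, red, green, blue), "depth" (400x640 float32, m along the optical axis (not along the pixel's ray), 0 where there is no reading), "mtx" (3x3 intrinsics, pixels), "eye" and "orientation" of the camera in the world. Camera axes: x right, y up, looking along -z (the intrinsics and any distortion apply to the point x, -y, -z); pixel columns grow to the right and rows downward; lengths in m; the calibration is good to about 2 mm. A picture is of the moment at which its call begins.
- job_done(): hands the job in; it is judged then, once.
Trained networks look in a picture, given as the dict that the camera call returned (one of the last four; its "shot" number tells which), for a name from the list of things; names that differ only in an ending like _2 or _b are one class to them, and where a whole thing is asked for, a point or a joint stands for the part that bears it (a point fixed in the world has none). Each returns a list of dicts, best first, with "p" (0 to 1); they miss things now and then, are a little off and sometimes report something else, mostly with a low value. They report only what shows in the picture. A call takes as long as a camera call.
- find_in(target, picture): "box" ([left, top, right, bottom] in pixels, round what is visible of it).
- regions_of(target, picture): "region" (400x640 bool, what is visible of it) and "box" ([left, top, right, bottom] in pixels, round what is visible of it).
The state is a dict: "t": time; "joint_positions": joint angles; "qd": joint speeds; "joint_efforts": joint torques, N m; "tool_pos": TCP position; "orientation": TCP orientation; "contact_force": force on the tool from outside, world axes, zero at the start; "wrist_torque": the same for the moment, N m; "width": finger opening in m; "finger_force": force on a finger pad.
Only numpy, scipy, OpenCV 4.12 (cv2) and the standard library are available. Lean on these libraries where they do the work, as an engineer would, in place of code of your own. Each camera call takes 0.05 s, during which the arm holds its last target. There are 200 camera calls.

## Working session

There is one attempt and no reset: what is moved stays moved. The work goes in short steps, Python scripts to look and compute and a tool call to move; the robot and the scene stay as the last step left them, time stands still between calls to the robot, and variables do not carry over. Pictures are saved under pics/ and viewed, at most 10 in all, crops included, and the job is handed in when it is done.

Besides the shell and the picture viewer there is one more tool, called after "Emit:" by a JSON object that holds its "name" and its "arguments", one argument or row to a line. arm_command: Moves the arm, as the interface text tells. Shift numbers are shares of 0.1 m and turn numbers shares of 180 degrees, none past 1 either way. Its arguments: {"type":"object","properties":{"motion":{"type":"array"},"squeeze":{"type":"number"}},"required":["motion"]}

```bash
mkdir -p pics
cat > h.py <<'E'
from cell import *
import numpy as np, cv2
def save(im,n): cv2.imwrite('pics/'+n,cv2.cvtColor(im['color'],cv2.COLOR_RGB2BGR))
def pts(im,mask):
    r,c=np.nonzero(mask&(im['depth']>0)); d=im['depth'][r,c]
    K=im['mtx']; x=(c-K[0,2])/K[0,0]*d; y=(r-K[1,2])/K[1,1]*d
    return np.c_[x,-y,-d]@np.array(im['orientation']).T+np.array(im['eye'])
E
python3 - <<'E'
from h import *
s=get_state();print({k:np.round(v,3).tolist() for k,v in s.items()})
for n in('top','side'):
    im=get_image(n);save(im,n+'1.png');print(n,np.round(im['eye'],3),im.keys())
    for t in('cover','cover_rib','valve_box','red_handle'):
        for f in regions_of(t,im)[:2]:
            P=pts(im,f['region']); print(t,round(f['p'],2),np.round(f['box']),np.round(np.median(P,0),3) if len(P) else None)
            if len(P)>50 and t.startswith('cover'):
                zt=0.076 if t=='cover' else .094
                Q=P[abs(P[:,2]-zt)<.006]; 
                if len(Q)>20: (c,wh,a)=cv2.minAreaRect(Q[:,:2].astype(np.float32)*1000);print('  rect',c,wh,a,np.median(Q,0))
E
```

```text
{'t': 0.0, 'joint_positions': [65.112, 24.935, 1.43, 90.187, -0.665, 64.972, -4.304], 'qd': [-0.072, -0.051, 0.129, 0.081, 0.058, 0.06, 0.028], 'joint_efforts': [-0.0, -66.785, 0.985, -31.446, -0.061, 0.043, 0.0], 'tool_pos': [0.203, -0.59, 0.226], 'orientation': [[0.945, 0.326, -0.001], [0.326, -0.945, 0.001], [-0.0, -0.001, -1.0]], 'contact_force': [-0.464, -0.49, -0.477], 'wrist_torque': [-0.016, 0.009, -0.008], 'finger_force': 0.0, 'width': 0.092}
top [0.224 0.017 2.013] dict_keys(['color', 'depth', 'mtx', 'eye', 'orientation', 'shot'])
cover 0.87 [261. 163. 346. 220.] [0.601 0.062 0.075]
  rect (602.1919555664062, 62.58037567138672) (323.8077087402344, 143.7023468017578) 72.51168060302734 [0.60247426 0.05870417 0.07545058]
cover_rib 0.72 [258. 166. 348. 218.] [0.602 0.062 0.075]
  rect (595.3567504882812, 66.1138687133789) (304.9389953613281, 95.99213409423828) 70.77582550048828 [0.57678732 0.08128386 0.0929865 ]
valve_box 0.94 [252. 126. 362. 229.] [0.727 0.024 0.067]
valve_box 0.26 [137. 221. 201. 260.] [0.419 0.567 0.074]
side [-0.216  0.818  0.854] dict_keys(['color', 'depth', 'mtx', 'eye', 'orientation', 'shot'])
cover 0.69 [257. 184. 352. 227.] [0.6   0.074 0.078]
  rect (608.1828002929688, 58.747161865234375) (330.3486022949219, 164.42471313476562) 73.4859619140625 [0.60416576 0.07531805 0.07779351]
cover_rib 0.69 [258. 186. 351. 225.] [0.597 0.075 0.078]
  rect (575.7009887695312, 69.94683837890625) (97.94092559814453, 18.918872833251953) 69.85540771484375 [0.57306821 0.06912931 0.09420711]
cover_rib 0.21 [414. 154. 434. 182.] [ 0.485 -0.556  0.065]
  rect (494.1102294921875, -574.546142578125) (68.20011138916016, 77.66036987304688) 40.53543472290039 [ 0.48751292 -0.57113008  0.09097526]
valve_box 0.72 [245. 172. 356. 245.] [0.651 0.075 0.068]
```

View pics/top1.png

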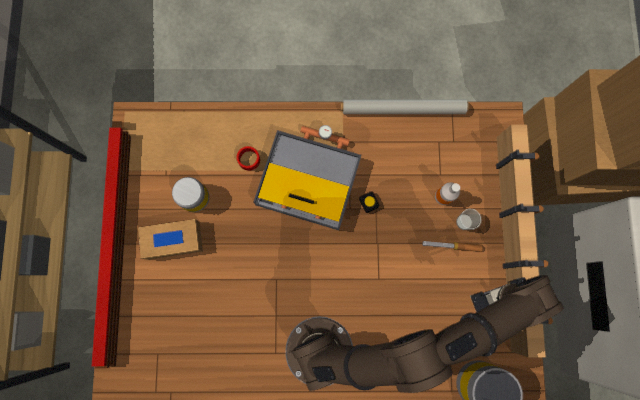

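View pics/side1.png

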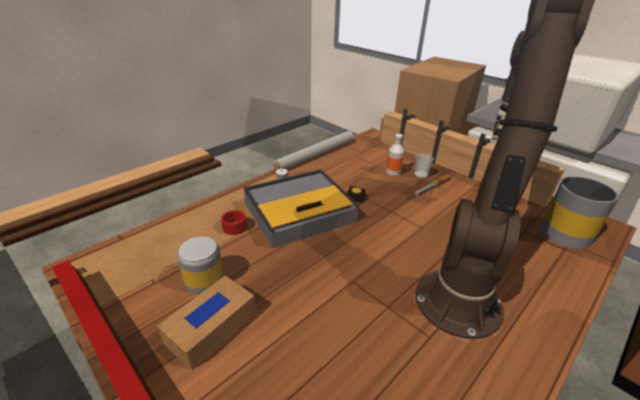

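Run:
```python
from h import *
from scipy.optimize import least_squares
im=get_image('top')
f=regions_of('valve_box',im)[0];m=f['region'];c=regions_of('cover',im)[0]['region']
hsv=cv2.cvtColor(im['color'],cv2.COLOR_RGB2HSV)
yel=(hsv[...,0]>18)&(hsv[...,0]<38)&(hsv[...,1]>110)
P=pts(im,yel&cv2.dilate(c.astype(np.uint8),np.ones((9,9))).astype(bool));P=P[(P[:,2]>.066)&(P[:,2]<.086)]
for e in (P,):
    print(len(P),cv2.minAreaRect(e[:,:2].astype(np.float32)*1000))
# robust: fit a rectangle edges via direct PCA
mu=P[:,:2].mean(0);w,v=np.linalg.eigh(np.cov(P[:,:2].T));print(mu,np.degrees(np.arctan2(v[1,1],v[0,1])),np.sqrt(12*w))
blk=(hsv[...,2]<70)&cv2.dilate(c.astype(np.uint8),np.ones((3,3))).astype(bool)
B=pts(im,blk);print('rib',len(B),B.mean(0),cv2.minAreaRect(B[:,:2].astype(np.float32)*1000))
# all of the box
A=pts(im,cv2.dilate((m|c).astype(np.uint8),np.ones((3,3))).astype(bool));A=A[(A[:,2]>.05)&(A[:,2]<.1)]
for th in (-16,-17,-17.5,-18,-19):
    t=np.radians(th);R=np.array([[np.cos(t),-np.sin(t)],[np.sin(t),np.cos(t)]]);L=(A[:,:2]-mu)@R
    print(th,np.percentile(L,[0,1,99,100],axis=0).round(4).tolist())
cv2.imwrite('pics/topc.png',cv2.cvtColor(cv2.resize(im['color'][115:240,240:375],None,fx=4.5,fy=4.5,interpolation=cv2.INTER_CUBIC),cv2.COLOR_RGB2BGR))
```

```text
2858 ((602.2506103515625, 61.31999206542969), (328.26556396484375, 146.7242431640625), 73.00074005126953)
[0.60216041 0.06054698] 72.84937648659434 [0.14661817 0.33171888]
rib 117 [0.59001496 0.11010182 0.08303734] ((597.1785278320312, 64.23493957519531), (336.2142639160156, 137.59901428222656), 72.52330780029297)
-16 [[-0.0992, -0.1744], [-0.0941, -0.1682], [0.2554, 0.1683], [0.2827, 0.1767]]
-17 [[-0.0968, -0.1714], [-0.0941, -0.1672], [0.2554, 0.1695], [0.2829, 0.1757]]
-17.5 [[-0.0973, -0.1715], [-0.0941, -0.1667], [0.2554, 0.1699], [0.283, 0.1773]]
-18 [[-0.0986, -0.1721], [-0.094, -0.1662], [0.2555, 0.1705], [0.283, 0.1789]]
-19 [[-0.1015, -0.1735], [-0.0945, -0.1652], [0.2556, 0.1726], [0.283, 0.182]]
```

The top view shows the yellow cover centred at about pixel (305,192), with its rib at (302,198). The red tape roll is at (248,158), the tape measure at (370,202), and the bottle, cup and chisel are far right. The box x axis points away from the robot at about -17°. I'll travel with the gripper shut, at height.

Emit:
{"name": "arm_command", "arguments": {
  "motion": [
    {"hand": 255,"dx": 0.5,"dy": -0.5,"dz": 0,"spin": 0},
    {"hand": 255,"dx": 1,"dy": -1,"dz": 0,"spin": 0},
    {"hand": 255,"dx": 1,"dy": -1,"dz": 0,"spin": 0}
  ],
  "squeeze": 10
}}

```text
t: 1.02
tool_pos: [0.2679, -0.4602, 0.227]
orientation: [[0.944, 0.33, 0.001], [0.33, -0.944, 0.001], [0.001, -0.001, -1.0]]
contact_force: [0.1, -0.5, 0.6]
width: 0.0663
finger_force: 0.0
```

Emit:
{"name": "arm_command", "arguments": {
  "motion": [
    {"hand": 255,"dx": 0.5,"dy": -0.5,"dz": 0,"spin": 0},
    {"hand": 255,"dx": 1,"dy": -1,"dz": 0,"spin": 0},
    {"hand": 255,"dx": 1,"dy": -1,"dz": 0,"spin": 0}
  ]
}}

```text
t: 1.4
tool_pos: [0.3293, -0.3338, 0.2271]
orientation: [[0.944, 0.33, 0.001], [0.33, -0.944, 0.0], [0.001, 0.0, -1.0]]
contact_force: [0.5, -0.9, -0.1]
width: 0.0365
finger_force: 0.0
```

Emit:
{"name": "arm_command", "arguments": {
  "motion": [
    {"hand": 255,"dx": 0.5,"dy": -0.5,"dz": 0,"spin": 0},
    {"hand": 255,"dx": 1,"dy": -1,"dz": 0,"spin": 0},
    {"hand": 255,"dx": 1,"dy": -1,"dz": 0,"spin": 0}
  ]
}}

```text
t: 1.78
tool_pos: [0.3912, -0.2072, 0.2271]
orientation: [[0.944, 0.329, 0.001], [0.329, -0.944, 0.0], [0.001, 0.0, -1.0]]
contact_force: [0.1, -0.4, 0.2]
width: 0.0068
finger_force: 0.0
```

Emit:
{"name": "arm_command", "arguments": {
  "motion": [
    {"hand": 255,"dx": 0.5,"dy": -0.5,"dz": 0,"spin": 0},
    {"hand": 255,"dx": 1,"dy": -1,"dz": 0,"spin": 0},
    {"hand": 255,"dx": 1,"dy": -1,"dz": 0,"spin": 0}
  ]
}}

```text
t: 2.15
tool_pos: [0.4534, -0.0797, 0.2271]
orientation: [[0.944, 0.329, 0.002], [0.329, -0.944, 0.001], [0.002, -0.0, -1.0]]
contact_force: [-0.4, -1.2, -0.2]
width: 0.0007
finger_force: 0.0
```

Emit:
{"name": "arm_command", "arguments": {
  "motion": [
    {"hand": 255,"dx": 0.5,"dy": -0.5,"dz": 0,"spin": 0.05},
    {"hand": 255,"dx": 1,"dy": -1,"dz": 0,"spin": 0.1},
    {"hand": 255,"dx": 1,"dy": -1,"dz": 0,"spin": 0.15},
    {"hand": 255,"dx": 1,"dy": -1,"dz": 0,"spin": 0.2},
    {"hand": 255,"dx": 1,"dy": -1,"dz": 0,"spin": 0.2}
  ]
}}

```text
t: 2.78
tool_pos: [0.5141, 0.0437, 0.2266]
orientation: [[0.956, -0.292, 0.0], [-0.292, -0.956, -0.001], [0.0, 0.001, -1.0]]
contact_force: [-0.5, 0.6, -0.6]
width: 0.0004
finger_force: 0.0
```

Emit:
{"name": "arm_command", "arguments": {
  "motion": [
    {"hand": 255,"dx": 0.17,"dy": -0.42,"dz": 0.4,"spin": 0},
    {"hand": 255,"dx": 0.17,"dy": -0.42,"dz": 0.9,"spin": 0},
    {"hand": 255,"dx": 0.17,"dy": -0.42,"dz": 0.9,"spin": 0}
  ]
}}

```text
t: 3.15
tool_pos: [0.5397, 0.0781, 0.1337]
orientation: [[0.957, -0.29, -0.007], [-0.29, -0.957, -0.002], [-0.006, 0.004, -1.0]]
contact_force: [-1.1, -0.3, 1.4]
width: 0.0003
finger_force: 0.0
```

Emit:
{"name": "arm_command", "arguments": {
  "motion": [
    {"hand": 255,"dx": 0,"dy": 0,"dz": 0.25,"spin": 0},
    {"hand": 255,"dx": 0,"dy": 0,"dz": 0.5,"spin": 0},
    {"hand": 255,"dx": 0,"dy": 0,"dz": 0.54,"spin": 0},
    {"hand": 255,"dx": 0,"dy": 0,"dz": 0.54,"spin": 0}
  ]
}}

```text
t: 3.65
tool_pos: [0.5429, 0.0793, 0.0843]
orientation: [[0.956, -0.292, 0.002], [-0.292, -0.956, 0.0], [0.002, -0.0, -1.0]]
contact_force: [-0.3, -0.3, 0.4]
width: 0.0007
finger_force: 0.0
```

Run:
```python
from h import *
im=get_image('side');cv2.imwrite('pics/s2.png',cv2.cvtColor(cv2.resize(im['color'][100:270,200:410],None,fx=3.5,fy=3.5,interpolation=cv2.INTER_CUBIC),cv2.COLOR_RGB2BGR))
s=get_state();print(s['tool_pos'],s['contact_force'],s['joint_positions'])
```

```text
[0.5430855  0.07957116 0.08443278] [-0.08228415  0.21348976  0.31247813] [  -2.58805546   28.18080011  -15.43636616  108.97250263   10.4459533
   44.06763821 -130.79995034]
```

View pics/s2.png

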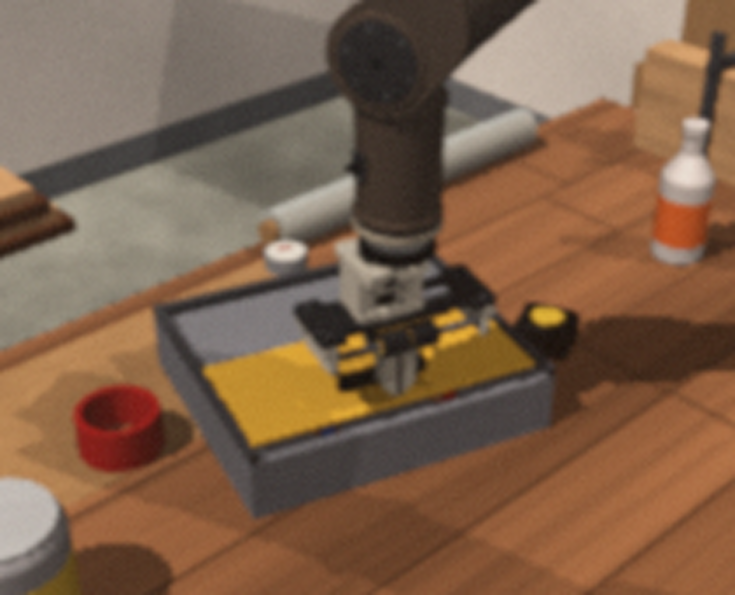

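The fingers are in front of the rib (crop about (395,375)). A bit of red shows at the front right (450,395) and blue at the front left (330,430), so red is the right valve. Now I'll push the cover.

Emit:
{"name": "arm_command", "arguments": {
  "motion": [
    {"hand": 255,"dx": 0.08,"dy": 0,"dz": 0,"spin": 0},
    {"hand": 255,"dx": 0.16,"dy": 0,"dz": 0,"spin": 0},
    {"hand": 255,"dx": 0.26,"dy": 0,"dz": 0,"spin": 0},
    {"hand": 255,"dx": 0.38,"dy": 0,"dz": 0,"spin": 0},
    {"hand": 255,"dx": 0.5,"dy": 0,"dz": 0,"spin": 0},
    {"hand": 255,"dx": 0.62,"dy": 0,"dz": 0,"spin": 0},
    {"hand": 255,"dx": 0.74,"dy": 0,"dz": 0,"spin": 0},
    {"hand": 255,"dx": 0.86,"dy": 0,"dz": 0,"spin": 0},
    {"hand": 255,"dx": 0.95,"dy": 0,"dz": 0,"spin": 0},
    {"hand": 255,"dx": 1,"dy": 0,"dz": 0,"spin": 0},
    {"hand": 255,"dx": 1,"dy": 0,"dz": 0,"spin": 0}
  ]
}}

```text
t: 5.08
tool_pos: [0.6383, 0.0503, 0.0826]
orientation: [[0.956, -0.293, 0.001], [-0.293, -0.956, -0.0], [0.001, -0.0, -1.0]]
contact_force: [-0.3, -0.3, -0.6]
width: 0.0003
finger_force: 0.0
```

Emit:
{"name": "arm_command", "arguments": {
  "motion": [
    {"hand": 255,"dx": 0.05,"dy": 0,"dz": 0,"spin": 0},
    {"hand": 255,"dx": 0.12,"dy": 0,"dz": 0,"spin": 0},
    {"hand": 255,"dx": 0.18,"dy": 0,"dz": 0,"spin": 0},
    {"hand": 255,"dx": 0.24,"dy": 0,"dz": 0,"spin": 0},
    {"hand": 255,"dx": 0.28,"dy": 0,"dz": 0,"spin": 0},
    {"hand": 255,"dx": 0.31,"dy": 0,"dz": 0,"spin": 0},
    {"hand": 255,"dx": 0.31,"dy": 0,"dz": 0,"spin": 0}
  ]
}}

```text
t: 5.95
tool_pos: [0.6678, 0.0414, 0.0828]
orientation: [[0.956, -0.292, 0.001], [-0.292, -0.956, -0.0], [0.001, -0.0, -1.0]]
contact_force: [-0.2, -0.0, 0.3]
width: 0.0005
finger_force: 0.0
```

Run:
```python
from h import *
s=get_state();print(s['tool_pos'],s['contact_force'],s['joint_positions'])
im=get_image('top');c=regions_of('cover',im)[0]['region']
hsv=cv2.cvtColor(im['color'],cv2.COLOR_RGB2HSV)
yel=(hsv[...,0]>18)&(hsv[...,0]<38)&(hsv[...,1]>110)
P=pts(im,yel&cv2.dilate(c.astype(np.uint8),np.ones((9,9))).astype(bool));P=P[(P[:,2]>.066)&(P[:,2]<.086)]
print(cv2.minAreaRect(P[:,:2].astype(np.float32)*1000))
cv2.imwrite('pics/topc2.png',cv2.cvtColor(cv2.resize(im['color'][115:240,240:375],None,fx=4.5,fy=4.5,interpolation=cv2.INTER_CUBIC),cv2.COLOR_RGB2BGR))
```

```text
[0.66778646 0.0413568  0.08277314] [-0.24050107 -0.00208158  0.31583362] [   0.77621026   37.4810187   -13.97749351   91.09338492   10.66757744
   52.69346125 -123.90961581]
((711.12548828125, 27.637664794921875), (327.5563049316406, 147.99151611328125), 72.89608001708984)
```

View pics/topc2.png

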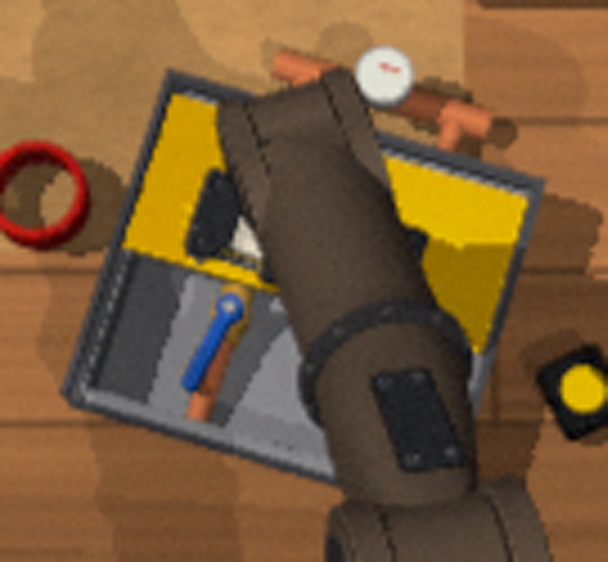

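The cover is nearly back, having moved about 114 mm, and the blue handle is visible at crop (215,335). I'll keep creeping until the force rises.

Emit:
{"name": "arm_command", "arguments": {
  "motion": [
    {"hand": 255,"dx": 0.02,"dy": 0,"dz": 0,"spin": 0},
    {"hand": 255,"dx": 0.04,"dy": 0,"dz": 0,"spin": 0},
    {"hand": 255,"dx": 0.04,"dy": 0,"dz": 0,"spin": 0}
  ]
}}

```text
t: 6.42
tool_pos: [0.6712, 0.0405, 0.0828]
orientation: [[0.956, -0.292, 0.0], [-0.292, -0.956, 0.0], [0.0, -0.0, -1.0]]
contact_force: [-2.7, 1.6, 1.3]
width: 0.0005
finger_force: 1.2
```

Emit:
{"name": "arm_command", "arguments": {
  "motion": [
    {"hand": 255,"dx": 0.02,"dy": 0,"dz": 0,"spin": 0},
    {"hand": 255,"dx": 0.02,"dy": 0,"dz": 0,"spin": 0}
  ]
}}

```text
t: 6.68
tool_pos: [0.6733, 0.0398, 0.0827]
orientation: [[0.956, -0.292, 0.0], [-0.292, -0.956, 0.0], [0.0, -0.0, -1.0]]
contact_force: [-2.1, 0.6, 1.0]
width: 0.0008
finger_force: 0.9
```

Emit:
{"name": "arm_command", "arguments": {
  "motion": [
    {"hand": 255,"dx": 0.02,"dy": 0,"dz": 0,"spin": 0},
    {"hand": 255,"dx": 0.02,"dy": 0,"dz": 0,"spin": 0}
  ]
}}

```text
t: 6.92
tool_pos: [0.6743, 0.0395, 0.0826]
orientation: [[0.956, -0.292, -0.001], [-0.292, -0.956, 0.0], [-0.001, 0.0, -1.0]]
contact_force: [-5.5, 1.1, 4.3]
width: 0.0003
finger_force: 2.6
```

Emit:
{"name": "arm_command", "arguments": {
  "motion": [
    {"hand": 255,"dx": 0.02,"dy": 0,"dz": 0,"spin": 0},
    {"hand": 255,"dx": 0.02,"dy": 0,"dz": 0,"spin": 0}
  ]
}}

```text
t: 7.18
tool_pos: [0.6744, 0.0395, 0.0826]
orientation: [[0.957, -0.291, -0.005], [-0.291, -0.957, 0.0], [-0.005, 0.001, -1.0]]
contact_force: [-12.4, 2.8, 9.7]
width: 0.0009
finger_force: 6.2
```

The cover is on its stop: the tip stays put while the force rises. Next I back off, lift, and go to the right side to look at the red handle.

Emit:
{"name": "arm_command", "arguments": {
  "motion": [
    {"hand": 255,"dx": -0.15,"dy": 0,"dz": 0,"spin": 0},
    {"hand": 255,"dx": -0.25,"dy": 0,"dz": -0.3,"spin": 0},
    {"hand": 255,"dx": -0.25,"dy": -0.4,"dz": -0.7,"spin": 0},
    {"hand": 255,"dx": -0.25,"dy": -1,"dz": -0.7,"spin": 0},
    {"hand": 255,"dx": -0.25,"dy": -1,"dz": -0.7,"spin": 0}
  ]
}}

```text
t: 7.8
tool_pos: [0.6828, 0.1488, 0.1534]
orientation: [[0.958, -0.285, 0.002], [-0.285, -0.958, 0.005], [0.001, -0.005, -1.0]]
contact_force: [0.2, -0.1, -0.4]
width: 0.0006
finger_force: 0.0
```

Run:
```python
from h import *
s=get_state();print(s['tool_pos'],s['contact_force'],s['joint_positions'])
im=get_image('top');sd=get_image('side')
for i in(im,sd):
  for t in('cover','red_handle','blue_tip'):
    for f in regions_of(t,i)[:1]:
      P=pts(i,f['region']);print(t,f['p'],f['box'],len(P),np.median(P,0) if len(P) else 0)
      if t!='cover':
        Q=P[(P[:,2]>.045)&(P[:,2]<.07)]
        if len(Q)>5: print('  ',cv2.minAreaRect(Q[:,:2].astype(np.float32)*1000))
a=cv2.resize(im['color'][115:240,240:375],None,fx=2.9,fy=2.9,interpolation=cv2.INTER_CUBIC)
b=cv2.resize(sd['color'][160:260,230:370],(392,362),interpolation=cv2.INTER_CUBIC)
cv2.imwrite('pics/both3.png',cv2.cvtColor(np.hstack([a[:362],b]),cv2.COLOR_RGB2BGR))
```

```text
[0.68280029 0.14884963 0.15340748] [ 0.19546351 -0.13000357 -0.41979215] [  -7.57386198   36.03626564  -14.86119087   82.61022352    9.57559436
   62.39565433 -130.70542464]
cover 0.69 [295.2, 139.2, 356.2, 188.0] 1922 [ 0.71071375 -0.02712162  0.07522225]
red_handle 0.17 [291.0, 139.4, 356.4, 190.6] 1919 [ 0.70946088 -0.03029102  0.07511801]
   ((711.4185791015625, -1.090789794921875), (271.4552307128906, 144.0977020263672), 72.47005462646484)
blue_tip 0.47 [457.9, 212.7, 480.8, 227.9] 381 [ 0.49901034 -0.58981577  0.04251898]
   ((496.24609375, -575.9163818359375), (66.49916076660156, 78.40513610839844), 5.181628704071045)
cover 0.92 [245.5, 173.3, 332.4, 207.2] 1587 [0.70895449 0.03554024 0.07794296]
red_handle 0.4 [319.2, 193.7, 330.7, 212.3] 74 [ 0.57074501 -0.00665675  0.05832602]
   ((567.6646728515625, -6.064266204833984), (16.695384979248047, 88.2535629272461), 65.65349578857422)
blue_tip 0.5 [281.4, 206.4, 295.5, 221.9] 91 [0.61626116 0.12583755 0.05861989]
   ((610.2379150390625, 127.13017272949219), (19.237895965576172, 93.03694152832031), 67.53118133544922)
```

View pics/both3.png

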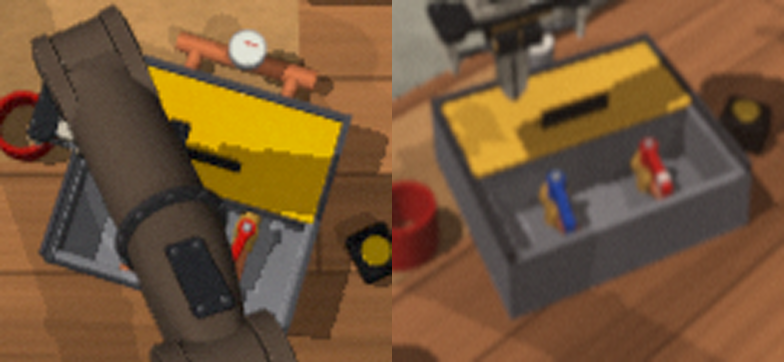

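The cover is back. In the side crop the red handle is at (650,165), pointing to the front at q≈7°, and blue is similar at q≈5°. The pivot is near (0.599,-0.021). I'll go above the gap to the right of the red handle.

Emit:
{"name": "arm_command", "arguments": {
  "motion": [
    {"hand": 255,"dx": -0.3,"dy": 0.4,"dz": 0,"spin": 0},
    {"hand": 255,"dx": -0.6,"dy": 0.9,"dz": 0,"spin": 0},
    {"hand": 255,"dx": -0.6,"dy": 1,"dz": 0,"spin": 0}
  ]
}}

```text
t: 8.57
tool_pos: [0.5925, 0.0594, 0.1526]
orientation: [[0.955, -0.296, -0.003], [-0.296, -0.955, -0.003], [-0.002, 0.003, -1.0]]
contact_force: [0.5, 0.1, 1.0]
width: 0.0003
finger_force: 0.0
```

Emit:
{"name": "arm_command", "arguments": {
  "motion": [
    {"hand": 255,"dx": -0.2,"dy": 0.5,"dz": 0,"spin": 0},
    {"hand": 255,"dx": -0.37,"dy": 1,"dz": 0,"spin": 0},
    {"hand": 255,"dx": -0.37,"dy": 1,"dz": 0,"spin": 0}
  ]
}}

```text
t: 8.95
tool_pos: [0.5293, -0.0258, 0.1529]
orientation: [[0.955, -0.298, -0.001], [-0.298, -0.955, -0.002], [-0.0, 0.002, -1.0]]
contact_force: [0.7, 0.5, -0.3]
width: 0.0003
finger_force: 0.0
```

Emit:
{"name": "arm_command", "arguments": {
  "motion": [
    {"hand": 255,"dx": 0,"dy": 0.24,"dz": 0.2,"spin": 0},
    {"hand": 255,"dx": 0,"dy": 0.24,"dz": 0.45,"spin": 0},
    {"hand": 255,"dx": 0,"dy": 0.24,"dz": 0.45,"spin": 0}
  ]
}}

```text
t: 9.32
tool_pos: [0.5236, -0.0439, 0.1066]
orientation: [[0.956, -0.292, -0.002], [-0.292, -0.956, 0.001], [-0.002, 0.0, -1.0]]
contact_force: [-0.7, 0.2, -0.1]
width: 0.0006
finger_force: 0.0
```

```bash
cat >> h.py <<'E'
def rel():
    s=get_state();t=np.radians(-17.0);R=np.array([[np.cos(t),-np.sin(t)],[np.sin(t),np.cos(t)]])
    return (s['tool_pos'][:2]-np.array([.5987,-.0205]))@R*1000,s
def red(n):
    i=get_image('side');f=regions_of('red_handle',i)[0];P=pts(i,f['region']);Q=P[(P[:,2]>.045)&(P[:,2]<.07)]
    print(f['p'],cv2.minAreaRect(Q[:,:2].astype(np.float32)*1000))
    cv2.imwrite('pics/'+n,cv2.cvtColor(cv2.resize(i['color'][150:260,230:370],None,fx=5,fy=5,interpolation=cv2.INTER_CUBIC),cv2.COLOR_RGB2BGR))
E
python3 - <<'E'
from h import *
r,s=rel();print(r,s['tool_pos'],s['orientation'],s['joint_positions']);red('s4.png')
E
```

```text
[-64.96400653 -44.30780403] [ 0.52362026 -0.04387813  0.10663906] [[ 9.56362311e-01 -2.92174495e-01 -2.27928182e-03]
 [-2.92174039e-01 -9.56365015e-01  5.37887968e-04]
 [-2.33698254e-03  1.51531197e-04 -9.99997258e-01]] [  10.35249174   24.70065473  -15.0352178   110.89597146    8.67109573
   45.61105497 -116.4529694 ]
0.63 ((568.2221069335938, -0.8444442749023438), (13.676606178283691, 77.29541778564453), 61.0113410949707)
```

View pics/s4.png

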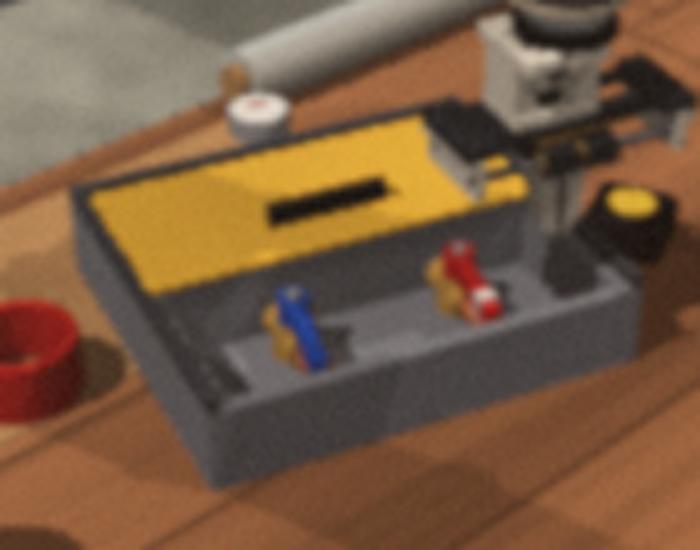

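The fingertip (crop (570,265)) is inside the bay's right part, clear of the red handle (470,280) and the wall. Next I descend and sweep.

Emit:
{"name": "arm_command", "arguments": {
  "motion": [
    {"hand": 255,"dx": 0,"dy": -0.04,"dz": 0.2,"spin": 0},
    {"hand": 255,"dx": 0,"dy": -0.04,"dz": 0.45,"spin": 0},
    {"hand": 255,"dx": 0,"dy": -0.04,"dz": 0.61,"spin": 0},
    {"hand": 255,"dx": 0,"dy": -0.04,"dz": 0.61,"spin": 0}
  ]
}}

```text
t: 9.93
tool_pos: [0.525, -0.0402, 0.0464]
orientation: [[0.956, -0.292, -0.001], [-0.292, -0.956, 0.0], [-0.001, 0.0, -1.0]]
contact_force: [0.0, -0.2, -0.4]
width: 0.0008
finger_force: 0.0
```

Run:
```python
from h import *
r,s=rel();print(r,s['tool_pos'],s['contact_force'])
T=lambda q:np.array([-60*np.cos(q)-7*np.sin(q)-9.5,60*np.sin(q)-7*np.cos(q)-19])
for q in range(0,91,10):
    d=(T(np.radians(q))-r)/100;print(q,d.round(2)*[1,-1])
```

```text
[-64.76525374 -40.39002815] [ 0.52495578 -0.04018965  0.0463868 ] [ 0.012895   -0.20196363 -0.4104724 ]
0 [-0.05 -0.14]
10 [-0.05 -0.25]
20 [-0.04 -0.35]
30 [-0.   -0.45]
40 [ 0.05 -0.55]
50 [ 0.11 -0.63]
60 [ 0.19 -0.7 ]
70 [ 0.28 -0.75]
80 [ 0.38 -0.79]
90 [ 0.48 -0.81]
```

Each row moves about 10 mm, and I'll pause before the end stop.

Emit:
{"name": "arm_command", "arguments": {
  "motion": [
    {"hand": 255,"dx": -0.05,"dy": -0.14,"dz": 0,"spin": 0},
    {"hand": 255,"dx": -0.05,"dy": -0.25,"dz": 0,"spin": 0},
    {"hand": 255,"dx": -0.04,"dy": -0.35,"dz": 0,"spin": 0},
    {"hand": 255,"dx": 0,"dy": -0.45,"dz": 0,"spin": 0},
    {"hand": 255,"dx": 0.05,"dy": -0.55,"dz": 0,"spin": 0},
    {"hand": 255,"dx": 0.11,"dy": -0.63,"dz": 0,"spin": 0},
    {"hand": 255,"dx": 0.19,"dy": -0.7,"dz": 0,"spin": 0},
    {"hand": 255,"dx": 0.28,"dy": -0.75,"dz": 0,"spin": 0},
    {"hand": 255,"dx": 0.36,"dy": -0.79,"dz": 0,"spin": 0},
    {"hand": 255,"dx": 0.42,"dy": -0.81,"dz": 0,"spin": 0},
    {"hand": 255,"dx": 0.42,"dy": -0.81,"dz": 0,"spin": 0}
  ]
}}

```text
t: 11.3
tool_pos: [0.5898, 0.0246, 0.0467]
orientation: [[0.956, -0.292, 0.001], [-0.292, -0.956, 0.0], [0.001, -0.0, -1.0]]
contact_force: [0.6, 0.2, -0.3]
width: 0.0001
finger_force: 0.2
```

Run:
```python
from h import *
r,s=rel();print(r,s['tool_pos'],s['contact_force']);red('s5.png')
```

```text
[-21.70212035  40.55069846] [0.58980204 0.02462391 0.04666407] [ 0.5525947   0.17027089 -0.34829734]Traceback (most recent call last):
  File "<stdin>", line 2, in <module>
  File "h.py", line 12, in red
    i=get_image('side');f=regions_of('red_handle',i)[0];P=pts(i,f['region']);Q=P[(P[:,2]>.045)&(P[:,2]<.07)]
                          ~~~~~~~~~~~~~~~~~~~~~~~~~~^^^
IndexError: list index out of range
```

Emit:
{"name": "arm_command", "arguments": {
  "motion": [
    {"hand": 255,"dx": 0.03,"dy": 0,"dz": 0,"spin": 0},
    {"hand": 255,"dx": 0.05,"dy": 0,"dz": 0,"spin": 0},
    {"hand": 255,"dx": 0.05,"dy": 0,"dz": 0,"spin": 0}
  ]
}}

```text
t: 11.78
tool_pos: [0.5938, 0.0233, 0.0468]
orientation: [[0.956, -0.292, 0.0], [-0.292, -0.956, 0.0], [0.0, -0.0, -1.0]]
contact_force: [-1.7, 2.2, 0.4]
width: 0.0007
finger_force: 1.2
```

Emit:
{"name": "arm_command", "arguments": {
  "motion": [
    {"hand": 255,"dx": 0.02,"dy": 0,"dz": 0,"spin": 0},
    {"hand": 255,"dx": 0.02,"dy": 0,"dz": 0,"spin": 0}
  ]
}}

```text
t: 12.02
tool_pos: [0.5955, 0.023, 0.0467]
orientation: [[0.956, -0.292, -0.0], [-0.292, -0.956, 0.0], [-0.0, -0.0, -1.0]]
contact_force: [-3.2, 3.5, 0.1]
width: 0.0005
finger_force: 1.9
```

```bash
sed -i "s/;f=regions_of('red_handle',i)\[0\].*/;F=regions_of('red_handle',i)/; s/^    print(f\['p'\].*/    for f in F: P=pts(i,f['region']);Q=P[(P[:,2]>.045)\&(P[:,2]<.07)];print(f['p'],cv2.minAreaRect(Q[:,:2].astype(np.float32)*1000) if len(Q)>4 else 0)/" h.py
python3 - <<'E'
from h import *
r,s=rel();print(r,s['tool_pos'],s['contact_force']);red('s5.png')
E
```

```text
[-15.74716789  40.70773481] [0.5955427  0.02303303 0.04672868] [-3.17729861  3.52528669  0.06795377]
0.59 ((608.32421875, 11.871234893798828), (88.05623626708984, 20.540851593017578), 71.64642333984375)
0.55 ((569.448974609375, -192.8799591064453), (19.52019500732422, 37.53826141357422), 81.75440979003906)
0.19 ((682.814453125, 37.070098876953125), (347.0925598144531, 362.9312744140625), 73.3628158569336)
```

View pics/s5.png

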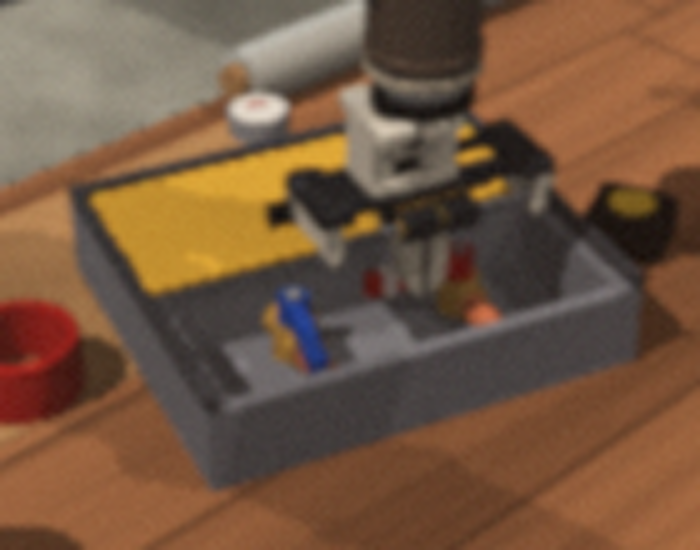

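The handle now lies almost across the pipe (red at crop (375,285) and (460,265)). I'll keep creeping until the force shows the stop.

Emit:
{"name": "arm_command", "arguments": {
  "motion": [
    {"hand": 255,"dx": 0.02,"dy": 0,"dz": 0,"spin": 0},
    {"hand": 255,"dx": 0.02,"dy": 0,"dz": 0,"spin": 0}
  ]
}}

```text
t: 12.38
tool_pos: [0.5956, 0.023, 0.0466]
orientation: [[0.957, -0.291, -0.003], [-0.291, -0.957, 0.0], [-0.003, 0.001, -1.0]]
contact_force: [-10.6, 5.1, 7.3]
width: 0.0005
finger_force: 5.4
```

Emit:
{"name": "arm_command", "arguments": {
  "motion": [
    {"hand": 255,"dx": 0.02,"dy": 0,"dz": 0,"spin": 0},
    {"hand": 255,"dx": 0.02,"dy": 0,"dz": 0,"spin": 0}
  ]
}}

```text
t: 12.62
tool_pos: [0.5957, 0.0229, 0.0465]
orientation: [[0.957, -0.291, -0.007], [-0.291, -0.957, 0.001], [-0.007, 0.001, -1.0]]
contact_force: [-15.9, 6.0, 12.8]
width: 0.0005
finger_force: 8.6
```

The handle is at its stop. I'll back off, lift, and retreat to check.

Emit:
{"name": "arm_command", "arguments": {
  "motion": [
    {"hand": 255,"dx": -0.1,"dy": 0,"dz": 0,"spin": 0},
    {"hand": 255,"dx": -0.25,"dy": 0,"dz": 0,"spin": 0},
    {"hand": 255,"dx": -0.25,"dy": 0,"dz": -0.4,"spin": 0},
    {"hand": 255,"dx": -0.25,"dy": 0,"dz": -1,"spin": 0},
    {"hand": 255,"dx": -0.25,"dy": 0,"dz": -1,"spin": 0}
  ]
}}

```text
t: 13.25
tool_pos: [0.5786, 0.029, 0.1515]
orientation: [[0.956, -0.293, 0.009], [-0.293, -0.956, 0.0], [0.009, -0.003, -1.0]]
contact_force: [-0.2, 0.7, -0.1]
width: 0.0005
finger_force: 0.0
```

Emit:
{"name": "arm_command", "arguments": {
  "motion": [
    {"hand": 255,"dx": -0.5,"dy": 0.2,"dz": -0.3,"spin": 0},
    {"hand": 255,"dx": -1,"dy": 0.6,"dz": -0.6,"spin": 0},
    {"hand": 255,"dx": -1,"dy": 1,"dz": -0.6,"spin": 0},
    {"hand": 255,"dx": -1,"dy": 1,"dz": -0.6,"spin": 0}
  ]
}}

```text
t: 13.75
tool_pos: [0.4489, -0.0411, 0.2066]
orientation: [[0.955, -0.297, 0.0], [-0.297, -0.955, -0.002], [0.001, 0.002, -1.0]]
contact_force: [-0.4, -0.1, 0.6]
width: 0.0006
finger_force: 0.0
```

Emit:
{"name": "arm_command", "arguments": {
  "motion": [
    {"hand": 255,"dx": -0.3,"dy": 0.5,"dz": 0,"spin": 0},
    {"hand": 255,"dx": -0.3,"dy": 1,"dz": 0,"spin": 0},
    {"hand": 255,"dx": -0.3,"dy": 1,"dz": 0,"spin": 0}
  ]
}}

```text
t: 14.12
tool_pos: [0.3914, -0.1274, 0.2061]
orientation: [[0.955, -0.298, -0.001], [-0.298, -0.955, -0.001], [-0.0, 0.001, -1.0]]
contact_force: [-0.1, 0.6, -0.6]
width: 0.0007
finger_force: 0.0
```

Run:
```python
from h import *
r,s=rel();print(r,s['tool_pos'],s['contact_force']);red('s6.png')
im=get_image('top');c=regions_of('cover',im)[0]['region']
hsv=cv2.cvtColor(im['color'],cv2.COLOR_RGB2HSV)
yel=(hsv[...,0]>18)&(hsv[...,0]<38)&(hsv[...,1]>110)
P=pts(im,yel&cv2.dilate(c.astype(np.uint8),np.ones((9,9))).astype(bool));P=P[(P[:,2]>.066)&(P[:,2]<.086)]
print(cv2.minAreaRect(P[:,:2].astype(np.float32)*1000))
a=cv2.resize(im['color'][115:240,230:390],None,fx=4.5,fy=4.5,interpolation=cv2.INTER_CUBIC)
cv2.imwrite('pics/top6.png',cv2.cvtColor(a,cv2.COLOR_RGB2BGR))
```

```text
[-166.96589258 -162.78273137] [ 0.39143666 -0.1273538   0.20610314] [-0.08052506  0.57247451 -0.56530309]
0.66 ((606.7970581054688, 10.311420440673828), (40.3786506652832, 90.25546264648438), 0.6836980581283569)
((718.2979736328125, 25.613754272460938), (327.9511413574219, 148.97479248046875), 72.93272399902344)
```

View pics/top6.png

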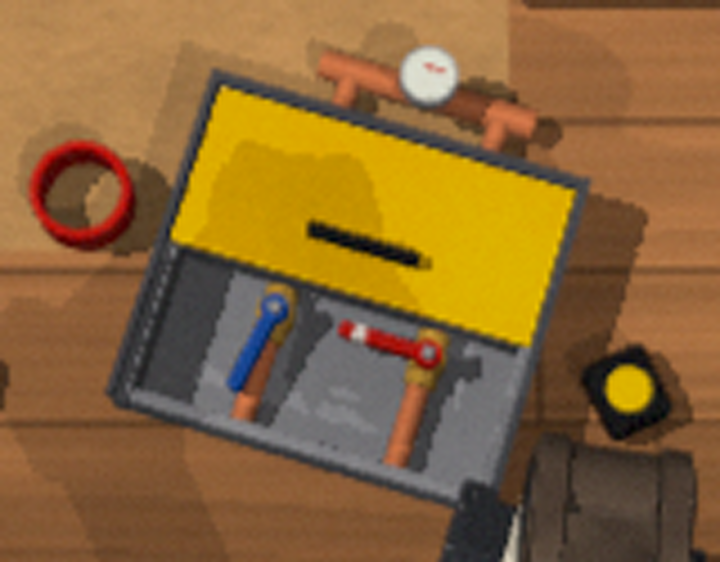

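View pics/s6.png

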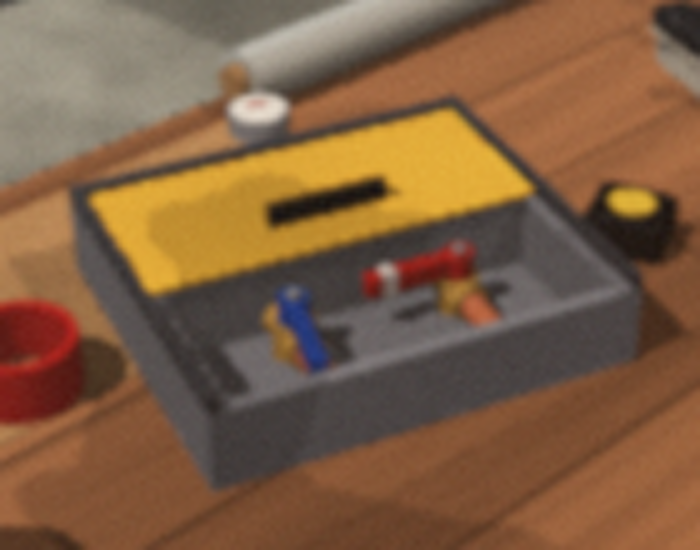

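In the top crop the cover sits against the back wall. The red handle runs from its pivot (430,352) to its tip (345,328), square across its pipe. Blue and the bystanders are unmoved, and the gripper is clear.

```bash
python3 -c "from cell import *; print(job_done())"
```

```text
the job is handed in; nothing more can be done
None
```

The job is handed in: the yellow cover is back against its stop, the red handle is fully shut across its pipe, and the blue handle and the things standing around were left as they were.

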